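Read a short sample tube in the bench tube reader

TASK

Take the short sample tube out of the black tube block and stand it, fully down, in the well of the tube reader's carriage, leaving the long tubes in the block and the other things on the bench where they are. Then draw the carriage out by its upright pull handle, against the return spring, until its pointer stands on the engraved reading line and the tube is under the reading head. Finish while still holding the handle there: the spring takes the carriage back as soon as it is let go.

Things in the scene. Friction and masses are not known exactly. Their poses are not given: they have to be found in the camera images.
- reader: white tube reader, fixed: a low channel 122 mm (its x) by 290 mm (its y -125 to +165), rails 35 mm high, with a bridge-shaped reading head 118 mm high over it (its x -66 to +52, y -45 to +5; tunnel 52 mm wide, ceiling at 95 mm). Origin at bench level on the channel's centre line, z up; its +y, towards the robot's left within 0.3 rad, is the direction in which the carriage is drawn out.
- carriage: the aluminium carriage in the reader's channel with all it carries: tube block with the well at its right end, drawbar, pointer, and the black pull handle at its left end. Origin coincides with the reader's origin when home; axes as the reader's.
- travel (a joint): travel of the aluminium carriage along the reader's +y, in m: 0 is home (the return spring holds it there, tube well in the open to the right of the head), 0.070 is the reading line (pointer on the line, tube under the middle of the head), 0.085 the end stop. The spring always pulls it home: 3 N at home, 8.6 N at the line (80 N/m).
- well_floor (a point): centre of the floor of the carriage's round tube well; the bottom of a tube that is fully down is here. Well 15.5 mm across, 34 mm deep, rim chamfered 3 mm; floor 14 mm and rim 48 mm above the bench, in a 44 x 44 mm block. Moves with the carriage; at home it is at y = -90 mm in the reader's frame.
- handle (a point): black upright grip plate on a stem, carried by the carriage: 46 mm along the reader's x, 14 mm thick along the pulling direction, 36 mm high, flat ribbed faces; this point is its centre, 78 mm above the bench (top at 96 mm). Room for fingers from above on all sides. At home it is at y = +70 mm in the reader's frame.
- pointer (a point): end of the pointer arm on the carriage's foot, with a dark hairline, just over the front rail (the rail nearer the robot), 35 mm above the bench.
- mark_line (a point): the reading line: the long dark line engraved across the top of the front rail and down its front, 70 mm beyond the pointer's home along the reader's +y (a short faint tick shows home).
- short_tube: the sample tube to be read, the only short one: 79 mm long, grasp width 12.4 mm (also over the wider-looking cap), origin at the centre of its bottom, z along it to the cap. It stands upright in the black block, free to be pulled straight up; mass about 12 g.
- long_tube: a long tube in the same block, not to be read: 91 mm long, 12.2 mm across, origin at the centre of its bottom; too long to pass under the reading head. It and the short tube may have changed places; their two places are x = -31, y = 22 mm and x = 31, y = 51 mm in the block's frame.
- block: black tube block, fixed, 91 mm (its x) by 131 mm (its y, the long side), 36 mm high without tubes; origin under its centre, z up. Tube bottoms rest 8 mm above the bench. A third, long tube is fixed in it at x = 15, y = -22 mm of its frame. With the fingers closing along the block's x, 45 mm open, both loose tubes can be grasped clear of their neighbours.
- bench_timer: square white timer, 64 x 64 x 19 mm, lying on the bench; origin under its centre. Leave it alone.
- dropper: small dropper bottle, 25 mm across, 58 mm high, standing on the bench to the left of the reader; origin under its centre. Leave it alone.
- marker_pen: marker pen, 136 mm long, 15 mm thick, lying on the bench in front of the centrifuge (a big fixed machine, 0.3 m high, its lid up, filling the bench from x = 0.47 on and right of y = -0.12 m); origin under its middle. Leave it alone.

How it is judged:
By the outcome, as a careful person would: the job done as asked, in the order asked, and still so for the second after the job is handed in, while the arm keeps its last pose, push and grip.
It also fails if it takes over 56 s, if anything falls off the work surface, if the arm or the gripper's body presses on something with over 40 N, if the wrist force passes 120 N, or if a joint passes its speed limit or range.

ROBOT

A 7-joint arm with a two-finger parallel gripper is mounted at the origin on a cart in front of the work surface, level with it; the furniture and walls round the work are solid. World frame = base frame: x ahead of the robot, y to its left, z up, the work surface at z = 0. Lengths are in m, angles in rad, forces in N, time in s.
With the tool pointing down it reaches from about 0.425 to 0.875 m from the base axis. Payload 4.7 kg.
Tool frame: the origin (TCP) lies between the finger pads; the fingertips stand 14 mm ahead of it and the grasp point (between the pads) lies 5 mm behind it; z points along the fingers, y is the line along which they close (so a half turn about z gives the same grasp; the last joint's range is limited). The gripper opens to 87 mm and grips with 3 to 60 N. Pads are 19 mm wide; open, the fingers measure 117 mm over their backs; the gripper's body (75 mm by 190 mm) begins 51 mm behind the grasp point.
Start: joints at [1.276, 0.321, -0.07, 1.45, 0.023, 1.371, -0.057], TCP at [0.198, -0.619, 0.237] pointing down, gripper open.
Joint ranges: [-2.86, 2.86], [-0.3, 2.09], [-1.38, 1.24], [0.06, 2.45], [-1.56, 4.7], [0.09, 2.05], [-2.69, 2.69]. Speed limits (rad/s): [2.57, 2.57, 3.14, 3.14, 3.14, 3.14, 3.14].

INTERFACE

Orientations are given as a rotation vector (axis times angle).
In Python, from bench import ctrl gives the robot as it stands.
- The arm moves only by the tool step_arm, never from a script. Its argument "commands" is a list of rows, each an object with "travel": the shift along the tool's x, y, z in m, a list of three; "turn": the turn, a rotation vector about the tool's x, y, z in degrees, a list of three. A call has 1 to 5 rows; each row is the pose to reach, as a shift and turn from the pose commanded when the call began, along the tool's axes at that moment; what a row does not reach only later rows make up. A row lasts 1/10 s, in which the tool goes at most 50 mm and 8.59 degrees, less where a joint would pass 70% of its speed; a pose out of reach is approached as far as the arm can. A call with a gripper value outside its range is refused whole. "gripper" is the opening, from 0 (shut) to 1 (fully open), set as the call begins (left out, the last holds). The fingers move at their own pace and stop on an object; "force" is the grip in N (left out, the last holds). Time passes only in rows, so rows that repeat a pose let the fingers close. It gives the time, the measured TCP pose, the force, the opening and the grip force at its end, in the units of the state.
- ctrl.get_state(): the state, without advancing time (a new reading comes with each control period).
- ctrl.get_image(name): name is "scene" or "top" or "wrist"; returns the picture (420x560x3 uint8, red, green, blue); there is no depth.
- ctrl.camera_model(name): a dict with "fx", "fy", "cx", "cy" (pixels), "R" (3x3) and "t" (3): a world point X has camera coordinates R X + t; the wrist camera has in their place "T_tool_cam" (4x4, takes a point from camera to tool coordinates, whose origin is the TCP and whose axes are the flange's). Camera axes: x right, y down, z forward; pixel columns grow to the right and rows downward; lengths in m; the calibration is good to about 2 mm. A picture is of the moment at which its call begins: read the wrist's pose just before it. camera_model takes no time and is no camera call.
- ctrl.close_job(): hands the job in; it is judged then, once.
The state is a dict: "time": time; "joint_positions": joint angles; "qd": joint speeds; "joint_torque": joint torques, N m; "position": TCP position; "tool_rot": TCP orientation; "ft_force": force on the tool from outside, world axes, zero at the start; "torque": the same for the moment, N m; "grip_width": opening from 0.0 (shut) to 1.0 (fully open); "grip_force": force on a finger pad.
Only numpy, scipy, OpenCV 4.12 (cv2) and the standard library are available. Lean on these libraries where they do the work, as an engineer would, in place of code of your own. Each camera call takes 0.05 s, during which the arm holds its last target. There are 200 camera calls.

## Working session

There is one attempt and no reset: what is moved stays moved. The work goes in short steps, Python scripts to look and compute and a tool call to move; the robot and the scene stay as the last step left them, time stands still between calls to the robot, and variables do not carry over. Pictures are saved under pics/ and viewed, at most 10 in all, crops included, and the job is handed in when it is done.

Besides the shell and the picture viewer there is one more tool, called after "Request:" by a JSON object that holds its "op" and its "data". step_arm: Moves the arm, as the interface text tells. Its arguments: {"type":"object","properties":{"commands":{"type":"array"},"gripper":{"type":"number"},"force":{"type":"number"}},"required":["commands"]}

```bash
mkdir -p pics; cat > h.py <<'E'
import numpy as np, cv2
from scipy.spatial.transform import Rotation as R
from bench import ctrl
def snap(n,f):
    im=ctrl.get_image(n); cv2.imwrite('pics/'+f,im[:,:,::-1]); return im
def ray(n,px,st=None):
    m=ctrl.camera_model(n)
    d=np.array([(px[0]-m['cx'])/m['fx'],(px[1]-m['cy'])/m['fy'],1.])
    if n=='wrist':
        st=st or ctrl.get_state(); T=np.array(m['T_tool_cam']); Rt=R.from_rotvec(st['tool_rot']).as_matrix()
        return Rt@T[:3,3]+np.array(st['position']), Rt@T[:3,:3]@d
    Rm=np.array(m['R']); return -Rm.T@np.array(m['t']), Rm.T@d
def atz(n,px,z,st=None):
    o,d=ray(n,px,st); return o+d*(z-o[2])/d[2]
def proj(n,X,st=None):
    m=ctrl.camera_model(n); X=np.array(X,float)
    if n=='wrist':
        st=st or ctrl.get_state(); T=np.array(m['T_tool_cam']); Rt=R.from_rotvec(st['tool_rot']).as_matrix()
        c=T[:3,:3].T@(Rt.T@(X-st['position'])-T[:3,3])
    else: c=np.array(m['R'])@X+m['t']
    return np.array([m['fx']*c[0]/c[2]+m['cx'],m['fy']*c[1]/c[2]+m['cy']])
E
python3 - <<'E'
from h import *
np.set_printoptions(precision=4,suppress=True)
a=snap('top','t.png');b=snap('scene','s.png')
s=ctrl.get_state();print({k:s[k] for k in('time','position','tool_rot','ft_force','grip_width')}); print(R.from_rotvec(s['tool_rot']).as_matrix())
for n in('top','scene'):
    m=ctrl.camera_model(n);print(n,-np.array(m['R']).T@m['t'],m['fx'])
print(ctrl.camera_model('wrist'))
E
```

```text
{'time': 0.1, 'position': array([ 0.1974, -0.6188,  0.2356]), 'tool_rot': array([-3.1026, -0.4829,  0.0005]), 'ft_force': array([ 0.1004, -0.1028,  0.0026]), 'grip_width': 0.9982699753659912}
[[ 0.9527  0.3039 -0.0006]
 [ 0.3039 -0.9527  0.0016]
 [-0.0001 -0.0017 -1.    ]]
top [0.395  0.1205 1.2468] 406.63472376927075
scene [-0.0735  0.4351  0.7037] 388.5047859779995
{'fx': 305.75565789560073, 'fy': 305.75565789560073, 'cx': 284.82744359315694, 'cy': 211.65027857230933, 'T_tool_cam': array([[-0.0002, -0.9701, -0.2426,  0.0658],
       [ 1.    , -0.0002, -0.    , -0.    ],
       [-0.    , -0.2426,  0.9701, -0.1491],
       [ 0.    ,  0.    ,  0.    ,  1.    ]])}
```

View pics/t.png

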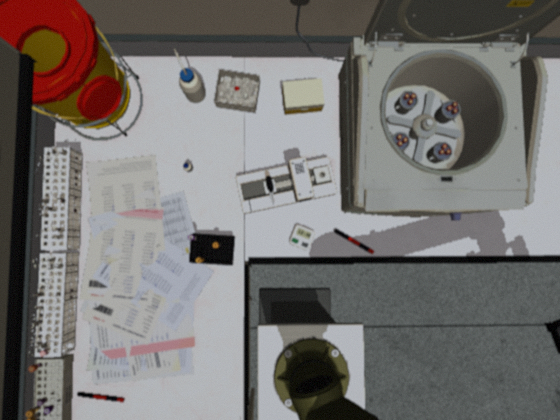

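View pics/s.png

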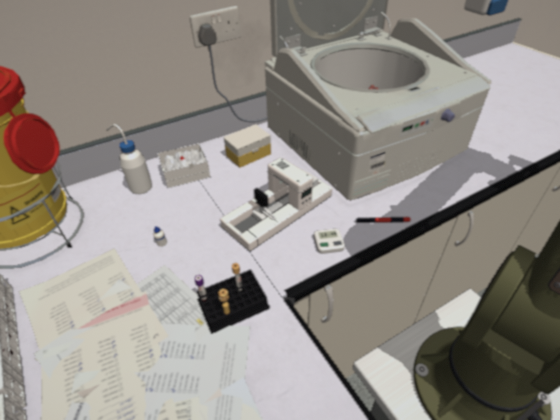

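The top view shows the block at about (212,249), the reader at (287,183) with the head at (303,178), the handle at (268,184) and the well at (320,174). The dropper is at (187,165), the timer at (301,235) and the pen at (354,241). I'll zoom in.

```bash
python3 - <<'E'
from h import *
np.set_printoptions(precision=4,suppress=True)
a=cv2.imread('pics/t.png');b=cv2.imread('pics/s.png')
c1=cv2.resize(a[140:280,175:345],None,fx=4,fy=4,interpolation=cv2.INTER_CUBIC) #680x560
c2=cv2.resize(b[155:335,190:340],None,fx=3.3,fy=3.3,interpolation=cv2.INTER_CUBIC)
cv2.imwrite('pics/tc.png',c1);cv2.imwrite('pics/sc.png',c2)
for p,z in [((236,185),.035),((244,213),.035),((331,156),.035),((337,192),.035),((320,174),.048),((268,184),.096),((212,249),.036),((187,165),.05),((301,235),.02)]: print(p,atz('top',p,z))
E
```

```text
(236, 185) [0.5695 0.2238 0.035 ]
(244, 213) [0.4852 0.1997 0.035 ]
(331, 156) [ 0.6576 -0.0634  0.035 ]
(337, 192) [ 0.5475 -0.0797  0.035 ]
(320, 174) [ 0.6002 -0.0275  0.048 ]
(268, 184) [0.5634 0.1276 0.096 ]
(212, 249) [0.3789 0.2938 0.036 ]
(187, 165) [0.6274 0.3677 0.05  ]
(301, 235) [0.4191 0.029  0.02  ]
```

View pics/tc.png

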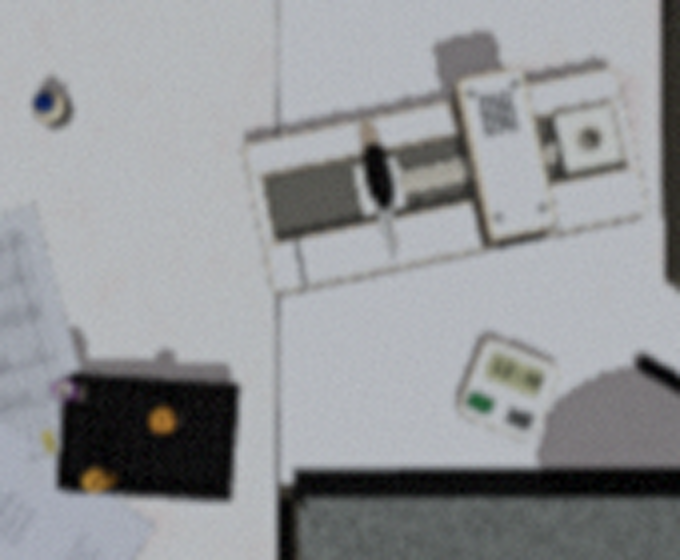

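View pics/sc.png

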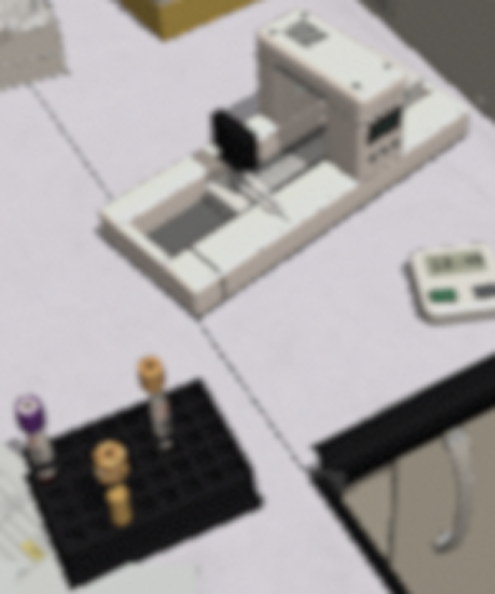

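The top crop shows the purple cap at (66,388), the fixed orange cap at (163,420) and the near orange cap at (97,480). The handle is at (378,175), the well at (589,138) and the mark line at about (302,265). I'll fit the poses and triangulate the caps.

```bash
cat >> h.py <<'E'
def yaw(s): 
    M=R.from_rotvec(s['tool_rot']).as_matrix(); return np.arctan2(M[1,0],M[0,0])
def rel(p,yw,s=None):
    s=s or ctrl.get_state(); M=R.from_rotvec(s['tool_rot']).as_matrix()
    c,n=np.cos(yw),np.sin(yw); D=np.array([[c,n,0],[n,-c,0],[0,0,-1]])
    t=M.T@(np.array(p)-s['position']); w=R.from_matrix(M.T@D).as_rotvec(degrees=True)
    return np.round(t,4),np.round(w,2)
E
python3 - <<'E'
from h import *
from scipy.optimize import least_squares
np.set_printoptions(precision=4,suppress=True)
T=lambda c:(175+(c[0]+.5)/4-.5,140+(c[1]+.5)/4-.5); S=lambda c:(190+c[0]/3.3,155+c[1]/3.3)
def fit(pts,x0):
    def f(v):
        c,s=np.cos(v[2]),np.sin(v[2]); e=[]
        for n,px,(x,y,z) in pts: e+=list(proj(n,[v[0]+c*x-s*y,v[1]+s*x+c*y,z])-px)
        return e
    r=least_squares(f,x0,loss='soft_l1');return r.x,np.abs(r.fun).reshape(-1,2).round(1).tolist()
h=.035
print(fit([('top',T((245,137)),(.061,.165,h)),('top',T((277,293)),(-.061,.165,h)),('top',T((643,213)),(-.061,-.125,h)),
 ('top',T((589,138)),(0,-.09,.048)),('top',T((378,175)),(0,.07,.096)),('top',T((458,82)),(.052,.005,.118)),('top',T((492,243)),(-.066,.005,.118)),('top',T((552,232)),(-.066,-.045,.118)),('top',T((520,70)),(.052,-.045,.118)),
 ('scene',S((100,215)),(.061,.165,h)),('scene',S((198,298)),(-.061,.165,h)),('scene',S((467,118)),(-.061,-.125,h))],[.58,.06,.2]))
print(fit([('top',T((72,374)),(.0455,.0655,.036)),('top',T((238,385)),(.0455,-.0655,.036)),('top',T((60,489)),(-.0455,.0655,.036)),('top',T((230,497)),(-.0455,-.0655,.036)),('scene',S((200,380)),(.0455,-.0655,.036)),('scene',S((262,495)),(-.0455,-.0655,.036))],[.38,.29,0]))
def tri(a,b):
    (o1,d1),(o2,d2)=ray('top',a),ray('scene',b)
    A=np.c_[d1,-d2];k=np.linalg.lstsq(A,o2-o1,rcond=None)[0];p,q=o1+k[0]*d1,o2+k[1]*d2;return (p+q)/2,np.linalg.norm(p-q)
for a,b in [((66,388),(30,402)),((163,420),(152,365)),((97,480),(110,450))]: print(tri(T(a),S(b)))
s=ctrl.get_state();print(yaw(s))
E
```

```text
(array([0.5775, 0.0548, 0.2211]), [[1.6, 0.8], [0.8, 1.3], [1.9, 0.2], [0.1, 0.9], [0.4, 1.0], [1.2, 0.3], [0.2, 0.6], [2.2, 0.6], [0.6, 0.6], [3.2, 2.5], [1.1, 1.2], [0.6, 3.7]])
(array([ 0.3773,  0.2976, -0.0854]), [[2.6, 0.7], [0.1, 0.1], [2.7, 1.4], [0.7, 2.9], [1.4, 2.5], [0.2, 5.3]])
(array([0.4144, 0.3446, 0.0872]), np.float64(0.0021093131216180323))
(array([0.3913, 0.274 , 0.1006]), np.float64(0.002707231624385664))
(array([0.35  , 0.3202, 0.0988]), np.float64(0.0017951988734820842))
0.3088092917718772
```

Triangulated cap heights: purple 87 mm, which is the short tube at (31,51) in the block frame; near orange 99 mm, which is long. I'll go up and around to the block.

```bash
python3 - <<'E'
from h import *
for p,y in [((.197,-.619,.40),.309),((.27,-.48,.40),.55),((.36,-.30,.40),.9)]: print(*rel(p,y))
E
```

```text
[-0.0004 -0.0002 -0.1644] [-0.1   0.   -0.01]
[ 0.1114 -0.1105 -0.1642] [-1.000e-01 -1.000e-02 -1.382e+01]
[ 0.2518 -0.2546 -0.164 ] [-9.000e-02 -2.000e-02 -3.387e+01]
```

Request:
{"op": "step_arm", "data": {"commands": [{"travel": [0, 0, -0.05], "turn": [0, 0, 0]}, {"travel": [0, 0, -0.1], "turn": [0, 0, 0]}, {"travel": [0, 0, -0.15], "turn": [0, 0, 0]}, {"travel": [0.035, -0.035, -0.164], "turn": [0, 0, -5]}, {"travel": [0.07, -0.07, -0.164], "turn": [0, 0, -10]}], "gripper": 0.52}}

```text
time: 0.6
position: [0.2425, -0.533, 0.4031]
tool_rot: [3.046, 0.751, 0.002]
ft_force: [1.5, -1.2, -0.4]
grip_width: 0.637
grip_force: 0.0
```

```bash
python3 - <<'E'
from h import *
for p,y in [((.36,-.30,.40),.9),((.43,0,.38),1.3)]: print(*rel(p,y))
E
```

```text
[ 0.2123 -0.1517  0.0024] [  0.27   0.07 -23.87]
[ 0.4138 -0.3849  0.0212] [  0.26   0.12 -46.79]
```

Request:
{"op": "step_arm", "data": {"commands": [{"travel": [0.042, -0.03, 0], "turn": [0, 0, -5]}, {"travel": [0.084, -0.06, 0], "turn": [0, 0, -10]}, {"travel": [0.126, -0.09, 0], "turn": [0, 0, -15]}, {"travel": [0.168, -0.12, 0], "turn": [0, 0, -20]}, {"travel": [0.21, -0.15, 0], "turn": [0, 0, -24]}]}}

```text
time: 1.1
position: [0.3556, -0.3068, 0.4002]
tool_rot: [-2.825, -1.374, 0.001]
ft_force: [1.0, -0.7, 0.2]
grip_width: 0.523
grip_force: 0.0
```

```bash
python3 - <<'E'
from h import *
for p,y in [((.43,-.05,.38),1.3),((.43,0.2,.3),1.486)]: print(*rel(p,y))
E
```

```text
[ 0.2479 -0.1     0.0202] [-2.000e-02  2.000e-02 -2.261e+01]
[ 0.4446 -0.2543  0.1001] [-2.000e-02  2.000e-02 -3.327e+01]
```

Request:
{"op": "step_arm", "data": {"commands": [{"travel": [0.046, -0.018, 0], "turn": [0, 0, -5]}, {"travel": [0.092, -0.037, 0], "turn": [0, 0, -10]}, {"travel": [0.138, -0.055, 0.01], "turn": [0, 0, -15]}, {"travel": [0.184, -0.074, 0.01], "turn": [0, 0, -20]}, {"travel": [0.23, -0.092, 0.02], "turn": [0, 0, -23]}]}}

```text
time: 1.6
position: [0.4257, -0.0697, 0.3811]
tool_rot: [2.493, 1.908, 0.001]
ft_force: [1.5, -0.3, 0.1]
grip_width: 0.518
grip_force: 0.0
```

```bash
python3 - <<'E'
from h import *
for p,y in [((.435,0.16,.30),1.486),((.414,0.345,.19),1.486)]: print(*rel(p,y))
E
```

```text
[ 0.2243 -0.0512  0.0808] [  0.1    0.05 -10.28]
[ 0.3974 -0.12    0.1905] [  0.1    0.05 -10.28]
```

Request:
{"op": "step_arm", "data": {"commands": [{"travel": [0.045, -0.01, 0.015], "turn": [0, 0, -3]}, {"travel": [0.09, -0.02, 0.03], "turn": [0, 0, -6]}, {"travel": [0.135, -0.03, 0.045], "turn": [0, 0, -10.3]}, {"travel": [0.18, -0.04, 0.06], "turn": [0, 0, -10.3]}, {"travel": [0.225, -0.05, 0.08], "turn": [0, 0, -10.3]}]}}

```text
time: 2.1
position: [0.4363, 0.16, 0.3005]
tool_rot: [2.315, 2.121, 0.001]
ft_force: [0.6, -1.0, -1.1]
grip_width: 0.519
grip_force: 0.0
```

```bash
python3 - <<'E'
from h import *
for p,y in [((.414,0.345,.19),1.486)]: print(*rel(p,y))
E
```

```text
[ 0.1824 -0.0386  0.1103] [ 0.11  0.04 -0.16]
```

Request:
{"op": "step_arm", "data": {"commands": [{"travel": [0.04, -0.008, 0.022], "turn": [0, 0, 0]}, {"travel": [0.08, -0.016, 0.045], "turn": [0, 0, 0]}, {"travel": [0.12, -0.024, 0.068], "turn": [0, 0, 0]}, {"travel": [0.16, -0.032, 0.09], "turn": [0, 0, 0]}, {"travel": [0.182, -0.039, 0.11], "turn": [0.1, 0, -0.2]}]}}

```text
time: 2.6
position: [0.412, 0.3459, 0.1894]
tool_rot: [-2.306, -2.127, 0.002]
ft_force: [-0.1, 0.0, 0.2]
grip_width: 0.517
grip_force: 0.0
```

Request:
{"op": "step_arm", "data": {"commands": [{"travel": [0, 0, 0], "turn": [0, 0, 0]}]}}

```text
time: 2.7
position: [0.4096, 0.3454, 0.1878]
tool_rot: [-2.3, -2.13, 0.009]
ft_force: [-1.2, -0.8, -0.0]
grip_width: 0.525
grip_force: 0.0
```

```bash
python3 - <<'E'
from h import *
s=ctrl.get_state();print(s['position'],yaw(s),s['qd'])
im=snap('wrist','w1.png')
for p in [(.414,.345,.087),(.4125,.3458,.087),(.3913,.274,.099),(.35,.32,.099)]: print(proj('wrist',p,s))
import pickle;pickle.dump(s,open('s1.pkl','wb'))
E
```

```text
[0.40956878 0.34544651 0.18777986] 1.4941932274859815 [ 0.06858502 -0.06613364  0.02310306 -0.02788329 -0.0164645   0.04335236
  0.06311486]
[291.24295973 215.67029441]
[289.4036024  214.88489785]
[271.10978318 300.23294682]
[216.86971888 253.84397697]
```

View pics/w1.png

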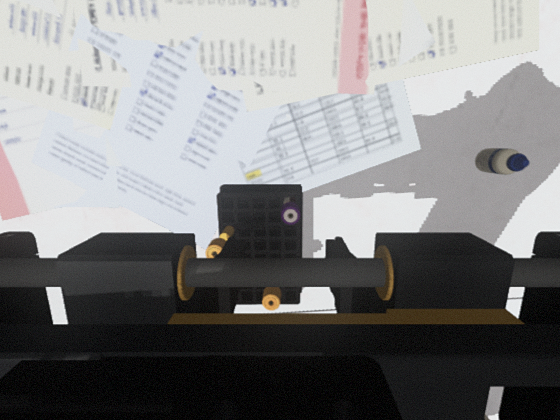

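The purple cap centre is at (290,215), which puts the tube at about (0.413, 0.345) and matches the triangulation. I'll descend to grasp it.

```bash
python3 - <<'E'
from h import *
import pickle
s1=pickle.load(open('s1.pkl','rb')); print(atz('wrist',(290,215),.087,s1), ctrl.get_state()['position'],ctrl.get_state()['qd'].round(3))
p=atz('wrist',(290,215),.087,s1)
print(*rel((p[0],p[1],.10),1.486));print(*rel((p[0],p[1],.068),1.486))
E
```

```text
[0.41299502 0.34566226 0.087     ] [0.41138415 0.34379033 0.18913444] [ 0.054 -0.049  0.019 -0.024 -0.001  0.014  0.014]
[0.0021 0.002  0.0891] [-0.34  0.04  0.31]
[0.0021 0.0022 0.1211] [-0.34  0.04  0.31]
```

Request:
{"op": "step_arm", "data": {"commands": [{"travel": [0.001, 0, 0.04], "turn": [0, 0, 0]}, {"travel": [0.001, 0, 0.08], "turn": [0, 0, 0]}, {"travel": [0.001, 0, 0.1], "turn": [0, 0, 0]}, {"travel": [0.001, 0, 0.12], "turn": [0, 0, 0]}, {"travel": [0.001, 0, 0.12], "turn": [0, 0, 0]}]}}

```text
time: 3.25
position: [0.4135, 0.3407, 0.0691]
tool_rot: [-2.315, -2.123, 0.008]
ft_force: [-0.6, -0.7, -0.8]
grip_width: 0.521
grip_force: 0.0
```

Request:
{"op": "step_arm", "data": {"commands": [{"travel": [0, 0, 0], "turn": [0, 0, 0]}, {"travel": [0, 0, 0], "turn": [0, 0, 0]}]}}

```text
time: 3.45
position: [0.4148, 0.3438, 0.0724]
tool_rot: [-2.314, -2.125, -0.002]
ft_force: [0.2, -0.4, 0.4]
grip_width: 0.52
grip_force: 0.0
```

```bash
python3 - <<'E'
from h import *
print(*rel((.413,.3455,.068),1.486))
E
```

```text
[ 0.0015 -0.0019  0.0044] [ 0.04 -0.06 -0.02]
```

Request:
{"op": "step_arm", "data": {"commands": [{"travel": [0.001, -0.001, 0.003], "turn": [0, 0, 0]}, {"travel": [0.001, -0.001, 0.003], "turn": [0, 0, 0]}, {"travel": [0.001, -0.001, 0.003], "turn": [0, 0, 0]}, {"travel": [0.001, -0.001, 0.003], "turn": [0, 0, 0]}, {"travel": [0.001, -0.001, 0.003], "turn": [0, 0, 0]}], "gripper": 0.0, "force": 15}}

```text
time: 3.95
position: [0.4125, 0.3449, 0.0678]
tool_rot: [-2.312, -2.126, 0.002]
ft_force: [0.6, -0.5, -0.2]
grip_width: 0.152
grip_force: 0.1
```

Request:
{"op": "step_arm", "data": {"commands": [{"travel": [0, 0, 0], "turn": [0, 0, 0]}, {"travel": [0, 0, 0], "turn": [0, 0, 0]}, {"travel": [0, 0, 0], "turn": [0, 0, 0]}]}}

```text
time: 4.25
position: [0.4127, 0.3449, 0.0678]
tool_rot: [-2.312, -2.126, 0.001]
ft_force: [0.8, -0.2, 0.3]
grip_width: 0.136
grip_force: 15.0
```

```bash
python3 - <<'E'
from h import *
P=[]
for i in range(4):
    s=ctrl.get_state();P.append(s['position']);ctrl.get_image('wrist')
print(np.array(P).round(4),s['qd'].round(3))
E
```

```text
[[0.4127 0.3449 0.0678]
 [0.4127 0.3449 0.0678]
 [0.4127 0.3449 0.0678]
 [0.4127 0.3449 0.0678]] [-0.     0.    -0.001  0.001  0.001  0.001 -0.   ]
```

The tube is gripped: 11.8 mm, 15 N, settled. I'll lift it.

Request:
{"op": "step_arm", "data": {"commands": [{"travel": [0, 0, -0.02], "turn": [0, 0, 0]}, {"travel": [0, 0, -0.05], "turn": [0, 0, 0]}, {"travel": [0, 0, -0.09], "turn": [0, 0, 0]}, {"travel": [0, 0, -0.135], "turn": [0, 0, 0]}, {"travel": [0, 0, -0.18], "turn": [0, 0, 0]}]}}

```text
time: 4.95
position: [0.412, 0.3447, 0.249]
tool_rot: [-2.311, -2.126, 0.004]
ft_force: [1.4, 0.2, -0.4]
grip_width: 0.136
grip_force: 15.0
```

```bash
python3 - <<'E'
from h import *
print(*rel((.60,-.042,.25),1.792))
E
```

```text
[-0.3698  0.2195 -0.0013] [ -0.16   0.02 -17.44]
```

Two calls of half each, taken gently.

Request:
{"op": "step_arm", "data": {"commands": [{"travel": [-0.02, 0.012, 0], "turn": [0, 0, -1]}, {"travel": [-0.06, 0.036, 0], "turn": [0, 0, -3]}, {"travel": [-0.1, 0.06, 0], "turn": [0, 0, -5]}, {"travel": [-0.14, 0.084, 0], "turn": [0, 0, -7]}, {"travel": [-0.18, 0.107, 0], "turn": [0, 0, -9]}]}}

```text
time: 5.45
position: [0.5046, 0.1548, 0.2476]
tool_rot: [-2.136, -2.302, 0.002]
ft_force: [-0.3, 0.2, -0.2]
grip_width: 0.138
grip_force: 15.0
```

```bash
python3 - <<'E'
from h import *
print(*rel((.60,-.042,.25),1.792))
E
```

```text
[-0.2034  0.0804 -0.0025] [-0.09  0.02 -8.39]
```

Request:
{"op": "step_arm", "data": {"commands": [{"travel": [-0.042, 0.016, 0], "turn": [0, 0, -2]}, {"travel": [-0.084, 0.032, 0], "turn": [0, 0, -4]}, {"travel": [-0.126, 0.048, 0], "turn": [0, 0, -6]}, {"travel": [-0.168, 0.064, 0], "turn": [0, 0, -7]}, {"travel": [-0.2, 0.08, 0], "turn": [0, 0, -8.4]}]}}

```text
time: 5.95
position: [0.5991, -0.0406, 0.2469]
tool_rot: [-1.966, -2.449, 0.004]
ft_force: [0.1, 0.2, 1.2]
grip_width: 0.138
grip_force: 15.0
```

Request:
{"op": "step_arm", "data": {"commands": [{"travel": [0, 0, 0], "turn": [0, 0, 0]}, {"travel": [0, 0, 0], "turn": [0, 0, 0]}, {"travel": [0, 0, 0], "turn": [0, 0, 0]}, {"travel": [0, 0, 0], "turn": [0, 0, 0]}]}}

```text
time: 6.35
position: [0.5983, -0.0351, 0.2477]
tool_rot: [-1.96, -2.454, 0.002]
ft_force: [-0.2, 0.3, -0.5]
grip_width: 0.138
grip_force: 15.0
```

```bash
python3 - <<'E'
from h import *
s=ctrl.get_state();print(s['position'],yaw(s),s['tool_rot'],s['qd'].round(3))
im=snap('wrist','w2.png')
c=cv2.resize(im[60:260,185:385,::-1],None,fx=3,fy=3,interpolation=cv2.INTER_CUBIC);cv2.imwrite('pics/w2c.png',c)
print(proj('wrist',(.5972,-.033,.048),s)); M=R.from_rotvec(s['tool_rot']).as_matrix(); print('tip',proj('wrist',s['position']+M@[0,0,.0598],s))
import pickle;pickle.dump(s,open('s2.pkl','wb'))
E
```

```text
[ 0.59828517 -0.03509702  0.24767444] 1.7934250637285063 [-1.96018069e+00 -2.45352995e+00  1.64913241e-03] [ 0.002 -0.002  0.005 -0.002  0.005 -0.001  0.002]
[284.65642282 191.89900024]
tip [284.96897717 230.19038517]
```

View pics/w2c.png

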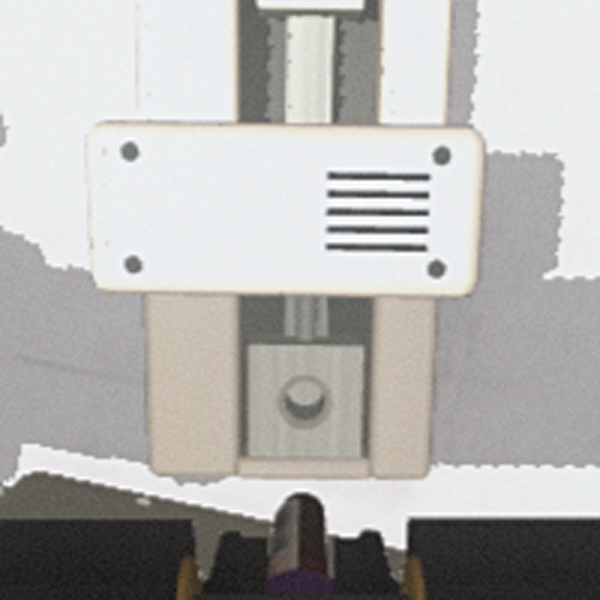

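The well rim centre is at about (305,401) in the crop, which is (286.2,193.4) full-frame. The tube tip hangs straight at x = 300, as predicted.

```bash
python3 - <<'E'
from h import *
import pickle
s1=pickle.load(open('s2.pkl','rb')); p=atz('wrist',(286.2,193.4),.048,s1); print(p)
s=ctrl.get_state();print(s['position'])
for z in (.125,.109,.074):print(*rel((p[0],p[1],z),1.792))
M=R.from_rotvec(s1['tool_rot']).as_matrix(); c=proj('wrist',s1['position']+M@[0,0,.0536],s1); print((c-[185,60])*3+1)
E
```

```text
[ 0.5993333  -0.03432564  0.048     ]
[ 0.59835207 -0.03542008  0.24769879]
[0.0009 0.0014 0.1227] [-0.09  0.    0.06]
[0.0009 0.0014 0.1387] [-0.09  0.    0.06]
[0.0009 0.0015 0.1737] [-0.09  0.    0.06]
[300.92195222 519.63545005]
```

Request:
{"op": "step_arm", "data": {"commands": [{"travel": [0.001, 0.001, 0.03], "turn": [0, 0, 0]}, {"travel": [0.001, 0.001, 0.07], "turn": [0, 0, 0]}, {"travel": [0.001, 0.001, 0.1], "turn": [0, 0, 0]}, {"travel": [0.001, 0.001, 0.12], "turn": [0, 0, 0]}, {"travel": [0.001, 0.001, 0.12], "turn": [0, 0, 0]}]}}

```text
time: 6.9
position: [0.5969, -0.0348, 0.1247]
tool_rot: [-1.959, -2.449, 0.006]
ft_force: [-1.0, -0.0, -0.1]
grip_width: 0.138
grip_force: 15.0
```

Request:
{"op": "step_arm", "data": {"commands": [{"travel": [0, 0, 0], "turn": [0, 0, 0]}, {"travel": [0, 0, 0], "turn": [0, 0, 0]}, {"travel": [0, 0, 0], "turn": [0, 0, 0]}]}}

```text
time: 7.2
position: [0.6002, -0.0352, 0.1289]
tool_rot: [1.964, 2.452, 0.001]
ft_force: [-0.1, 2.1, -0.4]
grip_width: 0.138
grip_force: 15.0
```

```bash
python3 - <<'E'
from h import *
s=ctrl.get_state();print(s['position'],s['ft_force'])
for z in (.109,.074):print(*rel((.5993,-.0343,z),1.792))
im=snap('wrist','w3.png')
cv2.imwrite('pics/w3c.png',cv2.resize(im[120:280,205:365,::-1],None,fx=3.7,fy=3.7,interpolation=cv2.INTER_CUBIC))
E
```

```text
[ 0.60016289 -0.03519523  0.12893873] [-0.07396822  2.13394017 -0.43298066]
[ 0.0011 -0.0007  0.0199] [ 0.04 -0.   -0.07]
[ 0.0011 -0.0007  0.0549] [ 0.04 -0.   -0.07]
```

View pics/w3c.png

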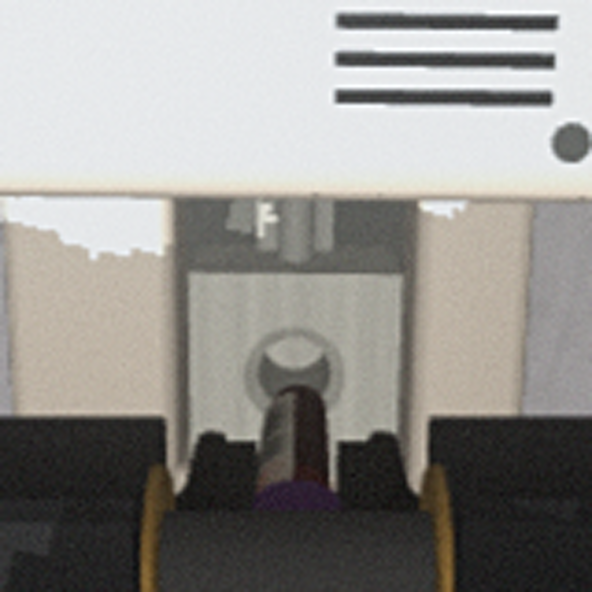

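The tip at x ≈ 296 is laterally centred on the well at (295,372). I'll lower it slowly.

Request:
{"op": "step_arm", "data": {"commands": [{"travel": [0.001, 0, 0.008], "turn": [0, 0, 0]}, {"travel": [0.001, 0, 0.016], "turn": [0, 0, 0]}, {"travel": [0.001, 0, 0.022], "turn": [0, 0, 0]}, {"travel": [0.001, 0, 0.028], "turn": [0, 0, 0]}, {"travel": [0.001, 0, 0.034], "turn": [0, 0, 0]}]}}

```text
time: 7.75
position: [0.5988, -0.035, 0.0925]
tool_rot: [-1.963, -2.45, 0.002]
ft_force: [-0.4, 0.8, 0.7]
grip_width: 0.137
grip_force: 15.0
```

```bash
python3 - <<'E'
from h import *
s=ctrl.get_state();print(s['position'],s['ft_force'],s['torque'])
for z in (.074,):print(*rel((.5993,-.0343,z),1.792))
E
```

```text
[ 0.59884445 -0.03503134  0.09252954] [-0.3642519   0.82596386  0.66916724] [ 0.08445048 -0.09003815 -0.09951654]
[0.0006 0.0006 0.0185] [-0.13 -0.03 -0.08]
```

Request:
{"op": "step_arm", "data": {"commands": [{"travel": [0, 0, 0.006], "turn": [0, 0, 0]}, {"travel": [0, 0, 0.011], "turn": [0, 0, 0]}, {"travel": [0, 0, 0.016], "turn": [0, 0, 0]}, {"travel": [0, 0, 0.019], "turn": [0, 0, 0]}, {"travel": [0, 0, 0.019], "turn": [0, 0, 0]}]}}

```text
time: 8.25
position: [0.5991, -0.035, 0.0742]
tool_rot: [-1.964, -2.451, 0.002]
ft_force: [-0.5, 0.4, 0.3]
grip_width: 0.138
grip_force: 15.0
```

Request:
{"op": "step_arm", "data": {"commands": [{"travel": [0, 0, 0.001], "turn": [0, 0, 0]}, {"travel": [0, 0, 0.001], "turn": [0, 0, 0]}]}}

```text
time: 8.45
position: [0.5993, -0.0349, 0.0738]
tool_rot: [-1.964, -2.451, 0.001]
ft_force: [-1.0, -0.3, 2.8]
grip_width: 0.138
grip_force: 15.0
```

Contact with the floor (2.8 N) at the expected height. I'll release it.

Request:
{"op": "step_arm", "data": {"commands": [{"travel": [0, 0, 0], "turn": [0, 0, 0]}, {"travel": [0, 0, 0], "turn": [0, 0, 0]}, {"travel": [0, 0, 0], "turn": [0, 0, 0]}, {"travel": [0, 0, 0], "turn": [0, 0, 0]}], "gripper": 0.5}}

```text
time: 8.85
position: [0.5989, -0.0349, 0.0732]
tool_rot: [-1.963, -2.45, 0.002]
ft_force: [0.2, 0.4, 0.1]
grip_width: 0.414
grip_force: 0.0
```

Request:
{"op": "step_arm", "data": {"commands": [{"travel": [0, 0, -0.02], "turn": [0, 0, 0]}, {"travel": [0, 0, -0.05], "turn": [0, 0, 0]}, {"travel": [0, 0, -0.09], "turn": [0, 0, 0]}, {"travel": [0, 0, -0.13], "turn": [0, 0, 0]}, {"travel": [0, 0, -0.13], "turn": [0, 0, 0]}]}}

```text
time: 9.35
position: [0.6025, -0.0341, 0.2092]
tool_rot: [1.96, 2.447, 0.007]
ft_force: [1.4, 0.3, 1.2]
grip_width: 0.497
grip_force: 0.0
```

```bash
python3 - <<'E'
from h import *
s=ctrl.get_state();print(s['position'],s['ft_force'],s['joint_positions'].round(2))
im=snap('wrist','w4.png')
cv2.imwrite('pics/w4c.png',cv2.resize(im[20:260,145:425,::-1],None,fx=2.5,fy=2.5,interpolation=cv2.INTER_CUBIC))
print('cap top if down',proj('wrist',(.5993,-.0343,.093),s))
r=(.5775,.0548);c,n=np.cos(.2211),np.sin(.2211)
hd=(r[0]-n*.07,r[1]+c*.07);print('handle',hd)
print(*rel((*hd,.2),.2211+np.pi));print(*rel((*hd,.2),.2211))
E
```

```text
[ 0.60245385 -0.03405777  0.20920879] [1.36891079 0.32720034 1.21733898] [ 0.82  0.4  -1.02  1.59  0.35  1.34 -0.02]
cap top if down [280.45842977 210.37119151]
handle (np.float64(0.5621487915379184), np.float64(0.12309597644630109))
[ 0.1623 -0.0036  0.006 ] [ 8.000e-02  2.300e-01 -9.008e+01]
[ 0.1623 -0.0036  0.006 ] [ 2.300e-01 -8.000e-02  8.992e+01]
```

View pics/w4c.png

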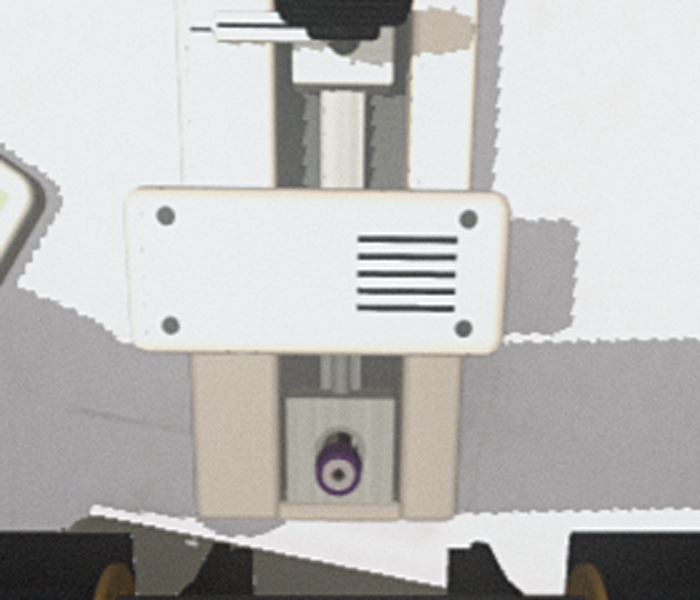

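The tube sits in the well with its cap at (280,209), where (280,210) was predicted for fully down. The pointer shows at about crop (215–310,25). Next is the handle, turned so the wrist camera is on the robot side and sees the pointer.

Request:
{"op": "step_arm", "data": {"commands": [{"travel": [0.03, 0, 0], "turn": [0, 0, -8]}, {"travel": [0.06, -0.001, 0], "turn": [0, 0, -16]}, {"travel": [0.09, -0.002, 0], "turn": [0, 0, -24]}, {"travel": [0.12, -0.003, 0], "turn": [0, 0, -32]}, {"travel": [0.14, -0.003, 0], "turn": [0, 0, -40]}]}}

```text
time: 9.9
position: [0.5641, 0.1034, 0.2022]
tool_rot: [-0.994, -2.977, 0.001]
ft_force: [1.0, -0.1, 0.0]
grip_width: 0.503
grip_force: 0.0
```

```bash
python3 - <<'E'
from h import *
print(*rel((.562,.123,.2),.2211+np.pi))
E
```

```text
[0.0135 0.0145 0.0023] [-3.00e-02 -2.10e-01 -4.96e+01]
```

Request:
{"op": "step_arm", "data": {"commands": [{"travel": [0.005, 0.005, 0], "turn": [0, 0, -8]}, {"travel": [0.01, 0.01, 0], "turn": [0, 0, -16]}, {"travel": [0.014, 0.014, 0], "turn": [0, 0, -24]}, {"travel": [0.014, 0.014, 0], "turn": [0, 0, -32]}, {"travel": [0.014, 0.014, 0], "turn": [0, 0, -40]}]}}

```text
time: 10.4
position: [0.5623, 0.1207, 0.2019]
tool_rot: [0.081, -3.137, 0.0]
ft_force: [0.5, 1.1, -0.5]
grip_width: 0.498
grip_force: 0.0
```

```bash
python3 - <<'E'
from h import *
print(*rel((.562,.123,.2),.2211+np.pi))
E
```

```text
[0.0002 0.0023 0.0019] [ 0.02 -0.22 -9.7 ]
```

Request:
{"op": "step_arm", "data": {"commands": [{"travel": [0, 0.001, 0], "turn": [0, 0, -5]}, {"travel": [0, 0.001, 0], "turn": [0, 0, -9.7]}, {"travel": [0, 0.001, 0], "turn": [0, 0, -9.7]}, {"travel": [0, 0.001, 0], "turn": [0, 0, -9.7]}, {"travel": [0, 0.001, 0], "turn": [0, 0, -9.7]}]}}

```text
time: 10.9
position: [0.5629, 0.1215, 0.2029]
tool_rot: [0.334, -3.121, -0.0]
ft_force: [1.0, -0.9, -0.8]
grip_width: 0.502
grip_force: 0.0
```

```bash
python3 - <<'E'
from h import *
s=ctrl.get_state();print(s['position'],yaw(s),s['joint_positions'].round(2))
im=snap('wrist','w5.png')
cv2.imwrite('pics/w5c.png',cv2.resize(im[0:260,145:425,::-1],None,fx=2.3,fy=2.3,interpolation=cv2.INTER_CUBIC))
print('handle top',proj('wrist',(.562,.123,.096),s))
import pickle;pickle.dump(s,open('s5.pkl','wb'))
E
```

```text
[0.56287459 0.12153239 0.20291746] -2.9284171419724734 [ 0.77  0.51 -1.33  1.65  0.5   1.38  1.15]
handle top [286.63704455 213.50710391]
```

View pics/w5c.png

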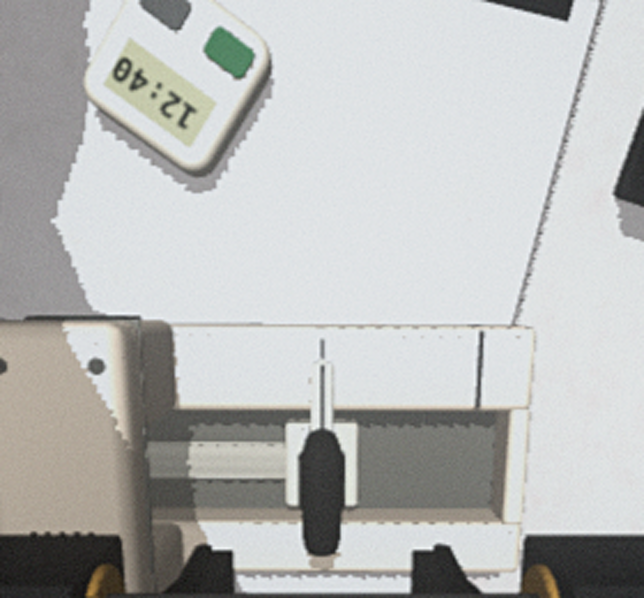

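The handle top is centred at crop (322,492), which is (285,214) full-frame, close to prediction. The pointer hairline is at crop x = 322 and the mark line at x = 481, both on the front rail.

```bash
python3 - <<'E'
from h import *
import pickle
s1=pickle.load(open('s5.pkl','rb')); p=atz('wrist',(285,213.9),.096,s1)
a=atz('wrist',(145+322/2.3-.3,352/2.3-.3),.035,s1);b=atz('wrist',(145+481.5/2.3-.3,372/2.3-.3),.035,s1)
M=R.from_rotvec(s1['tool_rot']).as_matrix();print(p,a,b,M.T@(b-a))
s=ctrl.get_state();print(s['position'])
u=(145+322/2.3,408/2.3);
# reader yaw from rail inner edge (crop (180,408)-(500,408))
q1=atz('wrist',(145+180/2.3,408/2.3),.035,s1);q2=atz('wrist',(145+520/2.3,409/2.3),.035,s1);d=q2-q1;print('yaw',np.arctan2(-d[0],d[1]))
for z in (.1,.077):print(*rel((p[0],p[1],z),.2211+np.pi))
E
```

```text
[0.56264175 0.12169077 0.096     ] [0.51499951 0.11112492 0.035     ] [0.50852627 0.18259966 0.035     ] [-8.79478542e-03  7.12263475e-02  7.02143646e-06]
[0.56295512 0.12158673 0.20310019]
yaw 0.21001951940819535
[1.000e-04 1.000e-04 1.031e-01] [ 0.02 -0.12 -0.44]
[0.000e+00 1.000e-04 1.261e-01] [ 0.02 -0.12 -0.44]
```

Request:
{"op": "step_arm", "data": {"commands": [{"travel": [0, 0, 0.03], "turn": [0, 0, 0]}, {"travel": [0, 0, 0.07], "turn": [0, 0, 0]}, {"travel": [0, 0, 0.1], "turn": [0, 0, 0]}, {"travel": [0, 0, 0.12], "turn": [0, 0, 0]}, {"travel": [0, 0, 0.126], "turn": [0, 0, 0]}]}}

```text
time: 11.45
position: [0.5614, 0.121, 0.0751]
tool_rot: [0.335, -3.118, 0.0]
ft_force: [0.5, -0.4, 0.2]
grip_width: 0.498
grip_force: 0.0
```

Request:
{"op": "step_arm", "data": {"commands": [{"travel": [0, 0, 0], "turn": [0, 0, 0]}, {"travel": [0, 0, 0], "turn": [0, 0, 0]}, {"travel": [0, 0, 0], "turn": [0, 0, 0]}, {"travel": [0, 0, 0], "turn": [0, 0, 0]}]}}

```text
time: 11.85
position: [0.5636, 0.1219, 0.0785]
tool_rot: [-0.336, 3.124, 0.0]
ft_force: [-0.6, 0.1, 0.4]
grip_width: 0.502
grip_force: 0.0
```

```bash
python3 - <<'E'
from h import *
s=ctrl.get_state();print(s['position'],yaw(s),s['joint_positions'].round(3),s['ft_force'])
print(*rel((.5626,.1217,.077),.215+np.pi))
E
```

```text
[0.56358941 0.12186821 0.07851791] -2.9272649820508447 [ 0.68   0.616 -1.206  1.785  0.622  1.186  1.069] [-0.57302234  0.1151679   0.39767851]
[0.001  0.     0.0015] [ 0.01  0.   -0.04]
```

Aligned. I'll close on the handle with 40 N.

Request:
{"op": "step_arm", "data": {"commands": [{"travel": [0, 0, 0.001], "turn": [0, 0, 0]}, {"travel": [0, 0, 0.001], "turn": [0, 0, 0]}, {"travel": [0, 0, 0.001], "turn": [0, 0, 0]}, {"travel": [0, 0, 0.001], "turn": [0, 0, 0]}, {"travel": [0, 0, 0.001], "turn": [0, 0, 0]}], "gripper": 0.0, "force": 40}}

```text
time: 12.35
position: [0.563, 0.1213, 0.0764]
tool_rot: [0.336, -3.122, 0.0]
ft_force: [-1.1, 0.8, 0.1]
grip_width: 0.157
grip_force: 40.0
```

Request:
{"op": "step_arm", "data": {"commands": [{"travel": [0, 0, 0], "turn": [0, 0, 0]}, {"travel": [0, 0, 0], "turn": [0, 0, 0]}]}}

```text
time: 12.55
position: [0.5629, 0.1214, 0.0764]
tool_rot: [0.336, -3.122, 0.0]
ft_force: [-0.1, -0.8, 0.9]
grip_width: 0.156
grip_force: 40.0
```

```bash
python3 - <<'E'
from h import *
s=ctrl.get_state();p=s['position'];print(p,s['ft_force'],s['joint_positions'].round(2))
for d in (.03,.07):print(*rel(p+d*np.array([-np.sin(.215),np.cos(.215),0]),yaw(s)))
E
```

```text
[0.56294503 0.12139095 0.07641232] [-0.07495475 -0.80065192  0.86485426] [ 0.68  0.62 -1.2   1.79  0.62  1.19  1.07]
[0.   0.03 0.  ] [ 0.   -0.11 -0.  ]
[0.0001 0.07   0.    ] [ 0.   -0.11 -0.  ]
```

Pulling +y in the tool frame, smoothly.

Request:
{"op": "step_arm", "data": {"commands": [{"travel": [0, 0.004, 0], "turn": [0, 0, 0]}, {"travel": [0, 0.01, 0], "turn": [0, 0, 0]}, {"travel": [0, 0.018, 0], "turn": [0, 0, 0]}, {"travel": [0, 0.026, 0], "turn": [0, 0, 0]}, {"travel": [0, 0.034, 0], "turn": [0, 0, 0]}]}}

```text
time: 13.05
position: [0.556, 0.1539, 0.0764]
tool_rot: [0.335, -3.122, 0.004]
ft_force: [0.8, -6.3, 1.8]
grip_width: 0.157
grip_force: 40.0
```

Request:
{"op": "step_arm", "data": {"commands": [{"travel": [0, 0.008, 0], "turn": [0, 0, 0]}, {"travel": [0, 0.016, 0], "turn": [0, 0, 0]}, {"travel": [0, 0.024, 0], "turn": [0, 0, 0]}, {"travel": [0, 0.03, 0], "turn": [0, 0, 0]}, {"travel": [0, 0.034, 0], "turn": [0, 0, 0]}]}}

```text
time: 13.55
position: [0.5492, 0.1861, 0.0764]
tool_rot: [0.334, -3.122, 0.007]
ft_force: [2.0, -9.2, 3.2]
grip_width: 0.159
grip_force: 40.0
```

Request:
{"op": "step_arm", "data": {"commands": [{"travel": [0, 0, 0], "turn": [0, 0, 0]}, {"travel": [0, 0, 0], "turn": [0, 0, 0]}, {"travel": [0, 0, 0], "turn": [0, 0, 0]}, {"travel": [0, 0, 0], "turn": [0, 0, 0]}]}}

```text
time: 13.95
position: [0.5492, 0.1859, 0.0764]
tool_rot: [0.334, -3.122, 0.006]
ft_force: [1.9, -7.7, 3.0]
grip_width: 0.153
grip_force: 40.0
```

```bash
python3 - <<'E'
from h import *
s=ctrl.get_state();p=s['position'];print(p,s['ft_force'],s['joint_positions'].round(2),np.linalg.norm(p-np.array([.56294503,.12139095,.07641232])))
im=snap('wrist','w6.png')
cv2.imwrite('pics/w6c.png',cv2.resize(im[60:220,205:365,::-1],None,fx=3.7,fy=3.7,interpolation=cv2.INTER_CUBIC))
E
```

```text
[0.54923177 0.18592127 0.07638391] [ 1.93213031 -7.69085555  2.97109584] [ 0.55  0.62 -1.19  1.78  0.63  1.19  0.95] 0.06597133313101318
```

View pics/w6c.png

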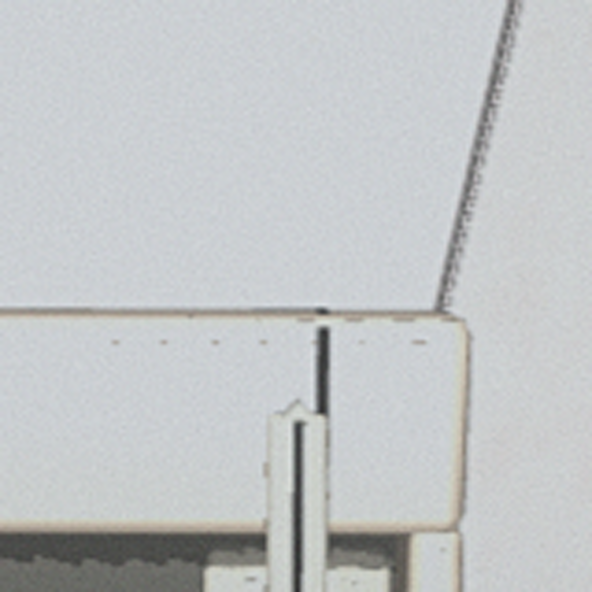

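The line is at crop x ≈ 322.5 and the pointer hairline and tip at x ≈ 297.5, so about 25 crop px short. I'll compute the remaining distance.

```bash
cat > m.py <<'E'
from h import *
def meas(im,s,rl,rp,c0,c1):
    g=im.mean(2)
    def cen(r): 
        w=g[r[0]:r[1],c0:c1].mean(0); w=np.clip(np.median(w)-25-w,0,None); return c0+(w*np.arange(len(w))).sum()/w.sum(), w.max()
    a,b=cen(rl),cen(rp); M=R.from_rotvec(s['tool_rot']).as_matrix()
    L=atz('wrist',(a[0],sum(rl)/2),.035,s);P=atz('wrist',(b[0],sum(rp)/2),.035,s)
    d=np.array([-np.sin(.215),np.cos(.215),0]); return a,b,(L-P)@d*1000
if __name__=='__main__':
    s=ctrl.get_state(); im=ctrl.get_image('wrist'); cv2.imwrite('pics/m%d.png'%(s['time']*100),im[:,:,::-1])
    print(s['position'],s['ft_force'].round(1),s['grip_force'])
    print(meas(im,s,(150,167),(175,200),279,299))
    g=im.mean(2); 
    for r in (152,158,164,168,170,172,176,184,192): print(r,g[r,274:304].astype(int))
E
python3 m.py
```

```text
[0.54920771 0.18593433 0.07636783] [ 0.9 -7.7  2.8] 40.01659811823629
((np.float64(291.79063148532464), np.float64(119.2254901960784)), (np.float64(285.6391381495564), np.float64(120.85333333333338)), np.float64(3.813930736017909))
152 [206 181 171 193 205 208 210 205 205 211 208 208 209 204 210 186 145  93
  61  87 188 212 209 207 206 205 207 204 183 196]
158 [207 205 211 209 208 207 205 208 206 206 206 208 205 207 207 212 147  76
  59  93 187 209 207 207 209 205 208 209 206 203]
164 [204 208 207 209 207 206 205 206 207 200 205 205 207 207 208 211 148  78
  61 117 197 210 207 205 209 207 206 206 204 204]
168 [209 204 207 208 208 206 204 209 210 204 181 155 186 207 211 214 148  72
  62 115 194 209 211 205 205 204 209 208 208 204]
170 [204 205 207 208 205 209 208 204 187 175 186 201 200 194 202 210 146  72
  55 113 193 209 208 206 210 208 205 207 204 207]
172 [207 208 205 189 195 196 192 182 187 207 207 206 207 208 204 198 189 188
 149 126 190 209 213 209 205 206 206 201 209 209]
176 [209 207 207 194 196 202 202 200 205 211 132  58 109 188 212 206 208 207
 192 145 188 210 208 206 206 207 206 203 208 206]
184 [205 204 204 189 196 203 204 203 204 211 135  56 108 193 209 206 202 201
 184 156 187 208 204 202 208 205 207 201 208 204]
192 [201 204 202 187 195 205 205 203 209 210 133  61 111 191 206 206 202 207
 192 169 195 205 204 202 205 203 207 204 205 202]
```

Request:
{"op": "step_arm", "data": {"commands": [{"travel": [0, 0.002, 0], "turn": [0, 0, 0]}, {"travel": [0, 0.0041, 0], "turn": [0, 0, 0]}, {"travel": [0, 0.0041, 0], "turn": [0, 0, 0]}, {"travel": [0, 0.0041, 0], "turn": [0, 0, 0]}, {"travel": [0, 0.0041, 0], "turn": [0, 0, 0]}]}}

```text
time: 14.55
position: [0.5484, 0.1898, 0.0764]
tool_rot: [0.334, -3.122, 0.006]
ft_force: [2.4, -7.9, 2.5]
grip_width: 0.159
grip_force: 40.0
```

```bash
python3 m.py
```

```text
[0.54840955 0.18978667 0.0763813 ] [ 2.4 -7.9  2.5] 40.019609393784776
((np.float64(285.45824085230515), np.float64(117.40196078431376)), (np.float64(285.6819668830842), np.float64(120.73999999999998)), np.float64(-0.10862516885977273))
152 [206 204 209 206 201 205 210 202 189 203 136  64  66 148 203 211 206 206
 206 209 208 207 186 192 207 209 208 208 210 207]
158 [207 208 205 200 210 207 206 203 208 210 138  66  67 144 202 209 205 202
 209 209 204 202 205 208 205 207 208 205 208 208]
164 [208 209 204 203 210 206 206 206 209 212 139  67  64 150 198 209 200 207
 207 205 205 206 204 207 206 206 204 201 202 205]
168 [201 210 204 207 205 207 203 205 207 182 118 112  88 143 197 209 209 204
 206 209 208 208 206 208 204 206 206 205 209 206]
170 [207 205 207 209 208 205 206 206 186 174 195 211 199 185 200 205 206 206
 205 209 208 203 206 210 204 211 207 205 207 207]
172 [208 207 203 194 197 197 197 185 197 206 210 204 206 208 202 194 187 191
 184 198 204 212 206 206 206 206 207 209 209 205]
176 [206 207 209 188 194 208 206 207 207 208 135  57 107 192 207 206 208 208
 188 158 192 207 207 207 207 202 203 203 209 206]
184 [208 205 209 189 197 204 206 202 208 210 132  62 107 190 207 206 201 205
 186 153 187 206 205 207 211 208 205 205 210 208]
192 [201 210 208 189 193 204 201 202 209 209 135  61 104 188 206 202 200 201
 192 151 187 207 205 205 204 204 204 205 206 208]
```

Request:
{"op": "step_arm", "data": {"commands": [{"travel": [0, 0.0002, 0], "turn": [0, 0, 0]}, {"travel": [0, 0.0002, 0], "turn": [0, 0, 0]}, {"travel": [0, 0.0002, 0], "turn": [0, 0, 0]}]}}

```text
time: 14.9
position: [0.5484, 0.1898, 0.0764]
tool_rot: [0.333, -3.122, 0.007]
ft_force: [0.7, -8.5, 2.6]
grip_width: 0.159
grip_force: 40.0
```

```bash
python3 m.py | head -3; python3 -c "
from bench import ctrl
print(ctrl.close_job())"
```

```text
[0.54842029 0.18981628 0.07639086] [ 0.7 -8.5  2.6] 40.023510401370004
((np.float64(285.4463266202397), np.float64(118.01960784313725)), (np.float64(285.6948602161449), np.float64(120.55333333333336)), np.float64(-0.12192106907349051))
152 [210 205 206 207 207 208 206 208 185 170 115  63  65 150 200 208 208 210
the job is handed in; nothing more can be done
None
```

Job handed in at about 15 s: the short tube stands fully down in the carriage well, and the gripper is holding the handle at 40 N with the pointer about 0.2 mm from the reading line.

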